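# Fit the filter collar on the bench fume extractor and hold it home

### The job

Swing both flaps of the small cardboard carton right back, well past upright, then lift out the knurled filter collar and set it, closed end up, over the neck of the bench fume extractor. Turn it until one of the hidden keyways inside it drops over the pin on the neck, press it fully home against the sprung gasket, and finish while still holding it pressed down there. The flaps stay open, and the wood block, the jar and the hammer are left alone.

Things in the scene. Friction and masses are not known exactly. Their poses are not given: they have to be found in the camera images.
- carton: Fixed open-topped brown cardboard carton, 160 (its x) x 130 (its y) x 70 mm high, walls 3 mm. Origin: centre of its underside, on the bench; z up. The collar stands inside near its centre on a pad whose top is 18 mm above the carton's underside.
- carton_rim (a point): Centre of the carton's mouth, level with the rim, 70 mm above the bench.
- flap_left (a joint): Flap 156 x 50 x 3 mm on the carton's +y rim; hinge line parallel to the carton's x, 63.5 mm from its centre, 70 mm high. 0 = closed flat over the mouth, pi/2 = upright, 2.7 = stop. Starts ajar (0.55 to 0.85), with a gap of 42 to 61 mm between the two flaps' free edges; stays where it is left (stiff light hinge, under 2 N at the edge). Well past upright: over 1.75.
- flap_right (a joint): Right carton flap, the mirror image on the carton's -y rim; same size and meaning of values.
- collar: Loose knurled aluminium collar, 54 mm diameter, 40 mm high, 0.1 to 0.16 kg, upright in the carton, closed top (grey mesh) up. Origin: centre of its underside; z up its axis. Bore 31 mm; four keyways 8 mm wide hidden inside, every 90 degrees (along its own x, y, -x, -y), open from below. Grip it from above across its diameter, upper half.
- extractor: Fixed grey fume extractor box, 150 x 150 x 70 mm, louvres on its -x face; origin: centre of its underside; z up. The neck stands upright at the centre of its top. A collar not lined up with the pin rides on it, its underside 22 mm above the box top; lined up (within about 0.07 rad) it drops 10 mm on to the gasket; pressed fully home its underside is 6 mm above the box top.
- neck_foot (a point): Foot of the neck, centre of the extractor's top, 70 mm above the bench; z up. The neck is an upright 28 mm post, 40 mm tall, its upper 6 mm tapering to 18 mm. One 5 mm pin sticks out sideways to 20 mm from the axis, its top 22 mm above this point; the direction it points differs every time and no pose tells it: feel for it by turning the collar.
- gasket (a joint): Sprung black rubber gasket, 54 mm disc round the foot of the neck, pushed straight down by the collar. 0 = up, its top 12 mm above the neck's foot; 0.006 m = fully down on its stop (home). The spring takes 4 N to start and 8 N fully down, and lifts a collar that is let go.
- wood_block: Bystander: loose wooden block, 50 x 90 x 30 mm high, between the robot and the work. Origin: centre of its underside.
- paste_jar: Bystander: loose jar, 52 mm across, 60 mm high, beyond the work. Origin: centre of its underside.
- hammer: Bystander: loose hammer, 240 mm long, lying crosswise beyond the work.
Things that resemble listed ones, but are neither listed nor needed, are in the scene too. What is shaped like the carton but blue or purple is not meant.

How it is judged:
On the way, in this order (a step that is already met when the one before it is completed fails the run):
1. both flaps swung back past upright, the collar still standing in the carton (value of joint each of flap_left, flap_right above 1.75 rad and distance of collar from where it was at the start of the episode below 0.04 m), for 0.2 s.
2. the collar is over the neck, upright (horizontal distance between collar and neck_foot below 0.004 m and angle between collar's own z axis and vertical below 0.1 rad and z of collar in the frame of neck_foot below 0.03 m), for 0.1 s.
At the end, for the whole second after the job is handed in: Collar upright on the neck (0.1 rad, 4 mm), keyed and pressed home: underside under 8.5 mm above the neck's foot, gasket pressed over 4.2 of 6 mm, robot still touching it with over 2 N, collar still. Both flaps over 1.75 rad open (value of joint each of flap_left, flap_right above 1.75 rad and horizontal distance between collar and neck_foot below 0.004 m and angle between collar's own z axis and vertical below 0.1 rad and z of collar in the frame of neck_foot below 0.0085 m and value of joint gasket above 0.0042 m and contact force between any of the fingers, the arm and collar above 2 N and linear speed of collar below 0.02 m/s); the arm keeps its last pose, push and grip.
It fails at once if the wood block is moved by more than 30 mm (distance of wood_block from where it was at the start of the episode above 0.03 m).
It fails at once if the jar is moved by more than 30 mm (distance of paste_jar from where it was at the start of the episode above 0.03 m).
It fails at once if the hammer is moved by more than 30 mm (distance of hammer from where it was at the start of the episode above 0.03 m).
It also fails if it takes over 64 s, if anything falls off the work surface, if the arm or the gripper's body presses on something with over 40 N, if the wrist force passes 120 N, or if a joint passes its speed limit or range.

### The arm

A 6-joint arm with a two-finger parallel gripper is mounted at the origin on the work surface. World frame = base frame: x ahead of the robot, y to its left, z up, the work surface at z = 0. Lengths are in m, angles in rad, forces in N, time in s.
With the tool pointing down it reaches from about 0.35 to 0.8 m from the base axis. Payload 7.3 kg.
Tool frame: the origin (TCP) lies between the finger pads; the fingertips stand 19 mm ahead of it and the grasp point (between the pads) is the TCP (ctrl.tip_reach is the distance from the TCP to the fingertips, in m); z points along the fingers, y is the line along which they close (so a half turn about z gives the same grasp; the last joint's range is limited). The gripper opens to 85 mm and grips with 20 to 120 N. Pads are 22 mm wide; open, the fingers measure 114 mm over their backs; the gripper's body (76 mm by 85 mm) begins 54 mm behind the grasp point. The pads swing forward as they close: fully open they stand 13 mm farther back than shut.
Start: joints at [1.143, 0.342, 1.524, -0, 1.275, -0.146], TCP at [0.146, 0.504, 0.226] pointing down, gripper open.
Joint ranges: [-2.53, 2.53], [-0.77, 2.02], [0.04, 2.7], [-1, 4.14], [0.28, 2.66], [-3.11, 3.11]. Speed limits (rad/s): [2.57, 2.57, 3.14, 3.14, 3.14, 3.14].

### API

Orientations are given as a unit quaternion [x, y, z, w].
In Python, from workcell import ctrl gives the robot as it stands. Calls block until the motion is done:
- ctrl.move_pose(position, orientation): joint-space move of the TCP to a pose.
- ctrl.move_linear(position, frame=None, v=0.15): straight line of the TCP; frame=None keeps the orientation; v is the mean speed in m/s.
- ctrl.move_j(angles): joint-space move.
- ctrl.gripper_to(opening, squeeze=None): finger opening in m; squeeze is the grip in N (None keeps the last); returns when the fingers have stopped.
- ctrl.sleep(seconds).
- ctrl.ik(position, orientation): joint angles nearest the present ones, or None.
- ctrl.grab_frame(name): name is "scene" or "top" or "wrist"; returns (picture, depth): 420x560x3 uint8, red, green, blue; 420x560 float32, m along the optical axis (not along the pixel's ray), 0 where there is no reading.
- ctrl.camera_params(name): a dict with "K" (3x3 intrinsics, pixels), "k1" (the pictures are not rectified: a ray, as slopes to the right and down, at radius r is drawn at 1 + k1 r^2 times it, then the intrinsics apply), "rvec" (rotation vector, rad) and "tvec" (3), from world to camera coordinates, as OpenCV has them. Camera axes: x right, y down, z forward; pixel columns grow to the right and rows downward; lengths in m; the calibration is good to about 2 mm. A picture is of the moment at which its call begins: read the wrist's pose just before it. camera_params takes no time and is no camera call; for the wrist camera it gives the pose at the moment of the call.
A pose or a line that the arm cannot do raises ctrl.PlanningError and nothing moves.
- ctrl.hand_in(): hands the job in; it is judged then, once.
Readings, each from a call of its own:
- ctrl.current_t(): time.
- ctrl.current_joints(): joint angles.
- ctrl.current_qd(): joint speeds.
- ctrl.current_effort(): joint torques, N m.
- ctrl.current_tool_pos(): TCP position.
- ctrl.current_tcp_rot(): TCP orientation.
- ctrl.current_force(): force on the tool from outside, world axes, zero at the start.
- ctrl.current_wrist_torque(): the same for the moment, N m.
- ctrl.current_gripper_width(): finger opening in m.
- ctrl.current_finger_force(): force on a finger pad.
Only numpy, scipy, OpenCV 4.12 (cv2) and the standard library are available. Lean on these libraries where they do the work, as an engineer would, in place of code of your own. Each camera call takes 0.05 s, during which the arm holds its last target. There are 200 camera calls.

## Working session

There is one attempt and no reset: what is moved stays moved. The work goes in short steps, each a Python script; the robot and the scene stay as the last script left them, time stands still between calls to the robot, and variables do not carry over. Pictures are saved under pics/ and viewed, at most 10 in all, crops included, and the job is handed in when it is done.

```bash
mkdir -p pics; ls; cat > h.py <<'E'
import numpy as np, cv2
from workcell import ctrl
from scipy.spatial.transform import Rotation as R
def cloud(depth,p):
    """world xyz per pixel"""
    K=np.array(p["K"],float);h,w=depth.shape
    v,u=np.mgrid[:h,:w].astype(np.float64)
    # distortion: d = r*(1+k1 r^2): cv2 model with only k1
    uv=np.stack([u.ravel(),v.ravel()],1)[:,None]
    n=cv2.undistortPoints(uv,K,np.array([p["k1"],0,0,0],float))[:,0]
    z=depth.ravel()[:,None].astype(float)
    c=np.hstack([n*z,z]);Rm=cv2.Rodrigues(np.array(p["rvec"],float))[0]
    return ((c-np.array(p["tvec"],float).ravel())@Rm).reshape(h,w,3)
def grab(name):
    p=ctrl.camera_params(name);im,d=ctrl.grab_frame(name)
    return im,d,cloud(d,p)
def save(fn,im): cv2.imwrite(fn,im[:,:,::-1])
def down(yaw):  # tool z down, tool y axis at world angle yaw
    y=np.array([np.cos(yaw),np.sin(yaw),0]);z=np.array([0,0,-1.]);x=np.cross(y,z)
    return R.from_matrix(np.stack([x,y,z],1)).as_quat()
E
python3 - <<'E'
from h import *
for n in ("top","scene"):
    im,d,P=grab(n); np.savez(f"{n}.npz",im=im,d=d,P=P); save(f"pics/{n}.png",im)
    print(n,ctrl.camera_params(n),(d>0).mean())
E
```

```text
pics
top {'K': array([[489.231613  ,   0.        , 286.5233168 ],
       [  0.        , 489.231613  , 209.32931976],
       [  0.        ,   0.        ,   1.        ]]), 'k1': 0.03370013542789404, 'rvec': array([ 2.10683426, -2.1354306 ,  0.16602225]), 'tvec': array([0.07028362, 0.53038353, 1.1248614 ])} 0.9959736394557823
scene {'K': array([[490.52320606,   0.        , 297.49044529],
       [  0.        , 490.52320606, 212.75150888],
       [  0.        ,   0.        ,   1.        ]]), 'k1': -0.143710799291487, 'rvec': array([ 0.94670347,  2.4394206 , -1.12057572]), 'tvec': array([ 0.38895069, -0.19102988,  1.76909136])} 0.9831590136054422
```

View pics/top.png

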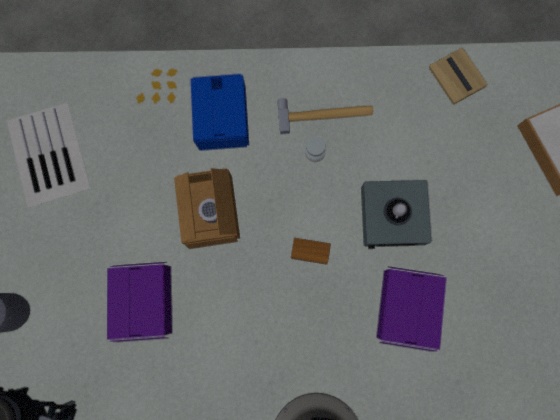

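View pics/scene.png

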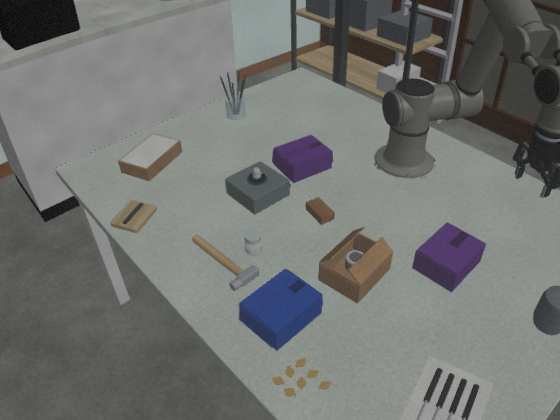

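```bash
cat > meas.py <<'E'
from h import *
D=np.load("top.npz");im,P=D["im"],D["P"]
hsv=cv2.cvtColor(im,cv2.COLOR_RGB2HSV)
print("bench z",np.median(P[300:340,200:260,2]))
brown=(hsv[...,0]>5)&(hsv[...,0]<22)&(hsv[...,1]>90)
win=np.zeros(brown.shape,bool);win[160:255,165:248]=1
Z=P[...,2]
def rect(m,name):
    q=P[m][:,:2].astype(np.float32);r=cv2.minAreaRect(q*1000);print(name,len(q),np.round(r,2).tolist() if 0 else r)
    return r
b=brown&win
rect(b&(Z>.055)&(Z<.078),"carton rim");rect(b&(Z>.03)&(Z<.078),"carton all")
col=win&~brown&(Z>.045)&(Z<.07)
col[:190]=0;col[:,:192]=0;col[230:]=0;col[:,225:]=0
print("collar",rect(col,"collar"),np.median(P[col],0))
w2=np.zeros(brown.shape,bool);w2[165:260,350:445]=1
rect(w2&(Z>.06)&(Z<.075),"extr top")
n=w2&(Z>.1);print(n.sum(),P[n].mean(0),P[n].max(0),P[n].min(0))
c,rad=cv2.minEnclosingCircle((P[n][:,:2]*1000).astype(np.float32));print("neck",c,rad)
for nm,s in (("block",np.s_[232:270,285:335]),("jar",np.s_[135:165,300:330]),("hammer",np.s_[90:138,270:380])):
    m=np.zeros(brown.shape,bool);m[s]=1;rect(m&(Z>.012),nm);print(Z[m].max())
# flaps: high brown points
f=b&(Z>.078);q=P[f]
for sgn,nm in ((1,"left"),(-1,"right")):
    yc=np.median(P[b][:,1]);k=q[(q[:,1]-yc)*sgn>0];print(nm,len(k),k.min(0),k.max(0))
a=cv2.resize(im[150:260,155:255],None,fx=4,fy=4,interpolation=2);e=cv2.resize(im[160:270,345:450],None,fx=4,fy=4,interpolation=2)
save("pics/crop.png",np.hstack([a,e])[:600,:800])
E
python3 meas.py
```

```text
bench z -0.0004531298812688834
carton rim 699 ((538.396484375, 254.9710235595703), (170.3497314453125, 130.98072814941406), 7.943008899688721)
carton all 962 ((537.202880859375, 254.61721801757812), (172.65586853027344, 130.9140625), 8.157662391662598)
collar 329 ((531.173583984375, 253.42822265625), (54.919960021972656, 41.26348876953125), 7.752235412597656)
collar ((531.173583984375, 253.42822265625), (54.919960021972656, 41.26348876953125), 7.752235412597656) [0.53015732 0.25015001 0.05766123]
extr top 3633 ((518.5018310546875, -194.9258270263672), (151.4227752685547, 150.44525146484375), 0.1865215003490448)
146 [ 0.47751414 -0.14376246  0.33986248] [0.53201994 0.04235175 1.20120118] [ 0.32692764 -0.20852271  0.10094567]
neck (428.19366455078125, -79.87732696533203) 158.72865295410156
block 797 ((391.4877624511719, 14.782562255859375), (89.71916961669922, 136.5391387939453), 80.34456634521484)
1.2012011838068366
jar 413 ((516.4089965820312, 3.2605667114257812), (50.28632354736328, 383.6621398925781), 85.81021881103516)
1.2012011838068366
hammer 1174 ((583.0528564453125, -50.93153381347656), (498.0927734375, 238.69264221191406), 3.9730172157287598)
1.2012011838068366
left 808 [0.45610992 0.27002012 0.07806354] [0.61183593 0.32280941 0.10868653]
right 998 [0.32692764 0.04235175 0.07800958] [0.62409076 0.23562792 1.20120118]
```

View pics/crop.png

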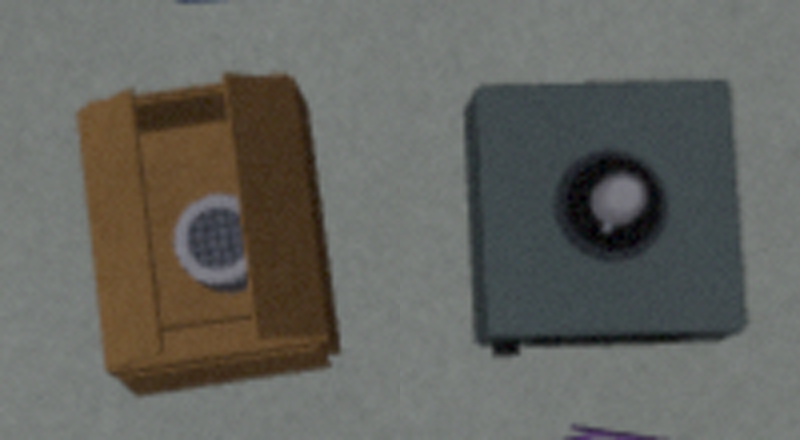

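The brown carton at (207,208) is the only brown one (the blue box at (218,110) and the purple ones at (140,300) and (412,308) are excluded). The collar with its grey mesh is at (208,210), partly under the right flap. The extractor is at (397,212), and its pin shows as a light stub at about (397,216).

```bash
cat > meas2.py <<'E'
from h import *
D=np.load("top.npz");im,P,d=D["im"],D["P"],D["d"];Z=P[...,2]
ok=(d>0)&(Z<.2)
hsv=cv2.cvtColor(im,cv2.COLOR_RGB2HSV)
brown=(hsv[...,0]>5)&(hsv[...,0]<22)&(hsv[...,1]>90)&ok
win=np.zeros(ok.shape,bool);win[160:255,165:248]=1
b=brown&win;yaw=np.radians(8.0);c=np.array([.5375,.2548])
def loc(q):
    e=q[:,:2]-c;return np.c_[e@[np.cos(yaw),np.sin(yaw)],e@[-np.sin(yaw),np.cos(yaw)],q[:,2]]
q=loc(P[b&(Z>.058)&(Z<.076)]);print("rim pct x",np.percentile(q[:,0],[0,2,5,95,98,100]),"y",np.percentile(q[:,1],[0,2,5,95,98,100]))
f=loc(P[b&(Z>.078)])
for s in (1,-1):
    k=f[f[:,1]*s>0];print(s,len(k),"x",np.percentile(k[:,0],[0,2,98,100]),"inner y",np.percentile(k[:,1]*s,[0,2,5]),"zmax",np.percentile(k[:,2],98))
    A=np.c_[k[:,1],np.ones(len(k))];m=np.linalg.lstsq(A,k[:,2],rcond=None)[0];print(" slope->theta",np.arctan(-m[0]*s), "hinge |y| at z=.07",(0.07-m[1])/m[0])
w2=np.zeros(ok.shape,bool);w2[165:260,350:445]=1
n=w2&ok&(Z>.1);q=P[n];print("neck",len(q),q.mean(0),(q.min(0)+q.max(0))/2,np.ptp(q,axis=0))
g=w2&ok&(Z>.076)&(Z<.095);print("z.076-.095",g.sum(),P[g].mean(0))
p=ctrl.camera_params("top");Rm=cv2.Rodrigues(p["rvec"])[0];C=-Rm.T@p["tvec"]
def ray(u,v,z):
    nn=cv2.undistortPoints(np.array([[[u,v]]],float),p["K"],np.array([p["k1"],0,0,0]))[0,0]
    r=Rm.T@np.r_[nn,1];return C+r*(z-C[2])/r[2]
print("pin",ray(397,216,.089),"necktop",ray(345+(622-400)/4,160+195/4,.11),"gasket",ray(345+(611-400)/4,160+205/4,.082))
print(ctrl.tip_reach,ctrl.current_t(),ctrl.current_force(),ctrl.current_gripper_width())
E
python3 meas2.py
```

```text
rim pct x [-0.08382995 -0.08277122 -0.08223049  0.08212027  0.08483729  0.08606565] y [-0.06542811 -0.06501236 -0.06470263  0.06323321  0.06392857  0.06547818]
1 808 x [-0.07587733 -0.07288747  0.07604056  0.08050074] inner y [0.02425663 0.02492558 0.02562291] zmax 0.10458638476175997
 slope->theta 0.6510792074508474 hinge |y| at z=.07 0.0689700972968638
-1 977 x [-0.07609137 -0.07369125  0.07586894  0.08036135] inner y [0.02748971 0.02852876 0.02978725] zmax 0.10765715052042418
 slope->theta 0.7395246419498113 hinge |y| at z=.07 -0.06882526543934263
neck 115 [ 0.51810702 -0.19393237  0.10767553] [ 0.51893622 -0.1948103   0.10740768] [0.02616743 0.02742481 0.01292403]
z.076-.095 295 [ 0.51658896 -0.19240044  0.08184923]
pin [ 0.50451946 -0.19035876  0.089     ] necktop [ 0.51757425 -0.19462311  0.11      ] gasket [ 0.51670756 -0.19410574  0.082     ]
0.019 0.1 [-0.01099041 -1.36664136 -0.98446541] 0.08530934969953838
```

```bash
cat >> h.py <<'E'
CC=np.array([.5375,.2548]);YAW=np.radians(8.0)
def cw(x,y,z): # carton frame -> world
    c,s=np.cos(YAW),np.sin(YAW);return np.array([CC[0]+c*x-s*y,CC[1]+s*x+c*y,z])
E
cat > flaps.py <<'E'
from h import *
tr=ctrl.tip_reach;HW=.011
cands=[]
for y in (YAW,YAW+np.pi):
    j=ctrl.ik(cw(0,0,.2),down(y))
    if j is not None: cands.append((abs(j[5]),y,j))
print([(round(c[0],2),np.round(c[2],2)) for c in cands])
_,y,_=min(cands,key=lambda c:c[0]);q=down(y)
ctrl.move_pose(cw(0,-.001,.2),q)
ctrl.gripper_to(0.0,30)
print("w",ctrl.current_gripper_width(),ctrl.current_tool_pos(),ctrl.current_t())
for s,th0 in ((1,.65),(-1,.74)):
    y0=-.001
    ctrl.move_linear(cw(0,y0,.082+tr),v=.15)
    fx=[]
    for th in np.linspace(th0,1.5,5):
        ctrl.move_linear(cw(0,s*(.0635-.05*np.cos(th)-HW),.07+.05*np.sin(th)-.018+tr),v=.15)
        fx.append(np.round(ctrl.current_force(),1).tolist())
    for yf,zt in ((.075,.098),(.088,.092)):
        ctrl.move_linear(cw(0,s*(yf-HW),zt+tr),v=.15); fx.append(np.round(ctrl.current_force(),1).tolist())
    print(s,fx,ctrl.current_t())
    ctrl.move_linear(cw(0,s*.06,.145+tr),v=.25)
    ctrl.move_linear(cw(0,y0,.145+tr),v=.3)
ctrl.move_linear(cw(-.0,0,.30),v=.3)
im,d,P=grab("wrist");np.savez("w1.npz",im=im,d=d,P=P);save("pics/w1.png",im)
im,d,P=grab("top");np.savez("t1.npz",im=im,d=d,P=P);save("pics/t1.png",im)
print(ctrl.current_t(),ctrl.current_joints())
E
python3 flaps.py; python3 -c "
import cv2,numpy as np
a=cv2.imread('pics/w1.png');b=cv2.resize(cv2.imread('pics/t1.png')[140:270,150:260],(237,280));a=cv2.resize(a,(560,420));c=np.zeros((420,797,3),np.uint8);c[:,:560]=a;c[:280,560:]=b;cv2.imwrite('pics/c1.png',c)"
```

```text
[(np.float64(0.17), array([ 0.31,  0.49,  1.36, -0.  ,  1.29,  0.17])), (np.float64(2.97), array([ 0.31,  0.49,  1.36, -0.  ,  1.29, -2.97]))]
w -0.0004721931249383507 [0.53765252 0.25377197 0.19998635] 2.5667
1 [[-0.5, -0.5, 0.2], [0.6, -0.7, 0.4], [-0.1, 0.6, 0.2], [0.5, -0.4, -0.6], [-0.1, -0.1, 0.4], [0.8, -1.2, -0.1], [0.5, -0.7, 0.9]] 5.125
-1 [[-0.8, -0.4, -0.5], [-1.1, -0.1, -0.7], [0.3, 0.5, -0.7], [0.3, -0.4, 0.4], [0.0, 0.7, -0.3], [-0.3, -0.4, 0.3], [0.0, 0.0, -0.1]] 8.1667
9.5917 [ 3.12668237e-01  4.34800117e-01  1.18370104e+00 -1.27730099e-04
  1.52659076e+00  1.74147542e-01]
```

View pics/c1.png

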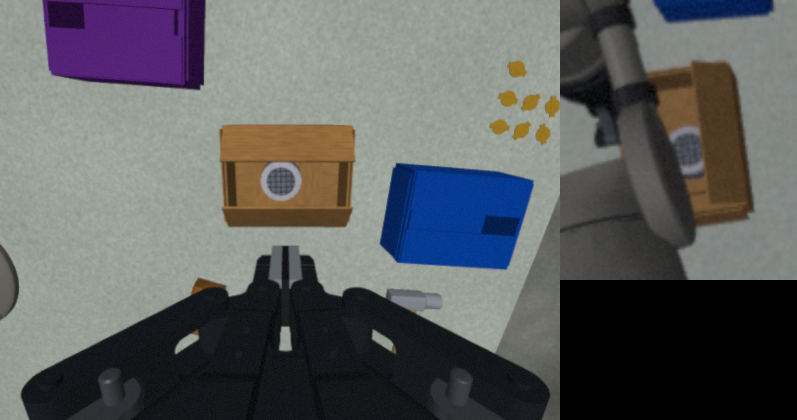

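The wrist view shows the carton at (287,175), the collar at (281,181), the upper flap band at rows 125–160 and the lower band at rows 208–226. I'll get the flap angles from depth.

```bash
cat > chk.py <<'E'
from h import *
D=np.load("w1.npz");P,d=D["P"],D["d"]
def loc(q):
    e=q[...,:2]-CC;return np.stack([e@[np.cos(YAW),np.sin(YAW)],e@[-np.sin(YAW),np.cos(YAW)],q[...,2]],-1)
L=loc(P)
for r in range(118,236,4): print(r,np.round(L[r,250]*1000).astype(int),np.round(L[r,330]*1000).astype(int))
m=(d>0)&(L[...,2]>.045)&(L[...,2]<.068)&(np.hypot(L[...,0],L[...,1])<.045);
c,rad=cv2.minEnclosingCircle((P[m][:,:2]*1000).astype(np.float32));print("collar",c,rad,np.median(P[m],0),m.sum())
m&=np.abs(L[...,2]-.058)<.006;print((P[m].min(0)+P[m].max(0))/2,np.ptp(P[m],axis=0))
E
python3 chk.py
```

```text
118 [-50  73   0] [64 73  1]
122 [-50  68  -1] [65 67  0]
126 [-42  63  71] [54 63 75]
130 [-42  59  78] [54 59 78]
134 [-42  54  80] [54 54 79]
138 [-41  50  85] [53 50 84]
142 [-41  46  89] [53 45 88]
146 [-41  41  91] [53 41 91]
150 [-41  37  95] [53 36 93]
154 [-41  32  97] [52 32 98]
158 [-40  28 101] [ 52  28 101]
162 [-40  24 102] [ 52  24 101]
166 [-52   5   4] [67  4  4]
170 [-52  -1   4] [67 -2  3]
174 [-52  -7   4] [67 -8  3]
178 [-52 -13   5] [ 68 -14   2]
182 [-53 -19   4] [ 68 -20   1]
186 [-53 -26   3] [ 68 -26   2]
190 [-53 -32   3] [ 68 -32   3]
194 [-54 -39   2] [ 69 -39   2]
198 [-54 -44   3] [ 69 -45   3]
202 [-54 -51   4] [ 69 -51   3]
206 [-54 -57   3] [ 69 -57   3]
210 [-42 -33 105] [ 53 -33 105]
214 [-43 -40  98] [ 55 -40  98]
218 [-44 -48  90] [ 56 -48  90]
222 [-45 -56  83] [ 58 -56  82]
226 [-47 -64  74] [ 59 -65  74]
230 [-56 -98   0] [ 71 -98   0]
234 [ -56 -105    0] [  72 -105    0]
collar (531.98876953125, 246.10015869140625) 27.32059669494629 [0.53199316 0.24711877 0.05830958] 1275
[0.53203037 0.24529742 0.05667064] [0.05393922 0.05229975 0.00933226]
```

```bash
python3 - <<'E'
from h import *
tr=ctrl.tip_reach
print(ctrl.current_tool_pos(),R.from_quat(ctrl.current_tcp_rot()).as_matrix().round(2).tolist(),cw(0,0,.3),ctrl.current_t())
ctrl.move_linear(cw(0,-.001,.16),v=.3);ctrl.move_linear(cw(0,-.001,.075+tr),v=.15);print(ctrl.current_tool_pos(),cw(0,-.001,.075+tr))
for y in (.02,.03,.04):
    ctrl.move_linear(cw(0,y,.075+tr+max(0,y-.02)*.9),v=.1);print(y,ctrl.current_tool_pos(),ctrl.current_force().round(2),ctrl.current_t())
im,d=ctrl.grab_frame("scene");save("pics/s2.png",cv2.resize(im[170:330,280:450],None,fx=3.5,fy=3.5,interpolation=2)[:600,:800])
E
```

```text
[0.53701207 0.25385109 0.29825322] [[-0.14, 0.99, -0.0], [0.99, 0.14, -0.0], [-0.0, -0.0, -1.0]] [0.5375 0.2548 0.3   ] 9.5917
[0.53870376 0.25417199 0.09565262] [0.53763917 0.25380973 0.094     ]
0.02 [0.53660869 0.2726486  0.09790848] [ -2.07 -16.88  15.5 ] 11.1583
0.03 [0.53502359 0.28465814 0.10717777] [-3.45 -7.97 15.34] 11.4417
0.04 [0.53222502 0.29560012 0.11304796] [-0.37  0.02 -0.04] 11.725
```

View pics/s2.png

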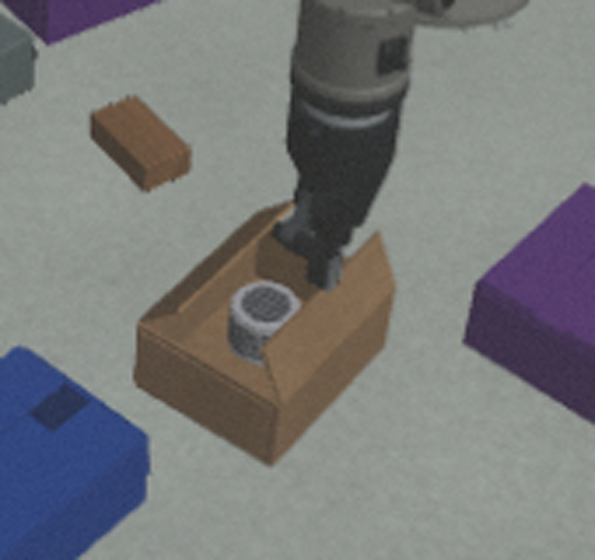

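The finger has slid over the left flap (tip at about (325,275)), so I'm checking the true fingertip height in the stored wrist depth.

```bash
python3 - <<'E'
from h import *
D=np.load("w1.npz");P,d=D["P"],D["d"]
T=np.array([.5370,.25385,.29825])
for r in (246,248,252,258,264,275,290):
    print(r,[(np.round((P[r,c]-T)*1000).astype(int).tolist(),round(float(d[r,c]),3)) for c in (276,281,287,294,298)])
print(ctrl.camera_params("wrist"), ctrl.current_tool_pos(),ctrl.current_gripper_width())
E
```

```text
246 [([-6, 11, 12], 0.149), ([-3, 11, 13], 0.149), ([0, 12, 13], 0.149), ([3, 12, 13], 0.148), ([38, -120, -297], 0.484)]
248 [([-6, 10, 14], 0.147), ([-3, 11, 14], 0.147), ([0, 11, 14], 0.147), ([3, 12, 15], 0.147), ([5, 12, 15], 0.146)]
252 [([-5, 10, 18], 0.144), ([-3, 11, 19], 0.142), ([0, 12, 20], 0.142), ([3, 12, 19], 0.143), ([5, 12, 19], 0.143)]
258 [([-5, 11, 26], 0.136), ([-3, 11, 25], 0.137), ([0, 11, 25], 0.137), ([3, 12, 26], 0.136), ([5, 12, 26], 0.136)]
264 [([-5, 12, 33], 0.128), ([-3, 11, 32], 0.13), ([0, 11, 31], 0.131), ([3, 12, 33], 0.129), ([4, 12, 32], 0.13)]
275 [([-5, 11, 42], 0.12), ([-3, 12, 42], 0.12), ([0, 12, 42], 0.121), ([2, 12, 42], 0.121), ([4, 12, 41], 0.121)]
290 [([-5, 13, 55], 0.107), ([-2, 7, 45], 0.118), ([0, 7, 45], 0.119), ([2, 13, 55], 0.107), ([3, 13, 54], 0.108)]
{'K': array([[300.57740876,   0.        , 284.96476975],
       [  0.        , 300.57740876, 207.05921953],
       [  0.        ,   0.        ,   1.        ]]), 'k1': -0.034132797713311805, 'rvec': array([-2.85214039, -0.19925891, -0.03086533]), 'tvec': array([-0.56767654,  0.20582391,  0.33026903])} [0.53185733 0.29510869 0.11230755] -3.734707714638978e-05
```

```bash
python3 - <<'E'
from h import *
p=ctrl.camera_params("scene");T=ctrl.current_tool_pos();print(T,ctrl.current_joints().round(4))
for dz in (-.019,0,.012):
    u=cv2.projectPoints(np.array([T+[0,0,dz]]),p["rvec"],p["tvec"],p["K"],np.array([p["k1"],0,0,0]))[0][0,0]
    print(dz,u,"crop",(u-[280,170])*3.5)
im,d,P=grab("scene")
print(np.round((P[244:258:2,368:380:2]-T)*1000).astype(int)[...,[0,1,2]].tolist())
E
```

```text
[0.53185733 0.29510869 0.11230755] [3.8060e-01 5.9530e-01 1.4365e+00 2.0000e-04 1.1089e+00 2.3990e-01]
-0.019 [371.48994975 257.18344264] crop [320.21482411 305.14204922]
0 [372.18235711 252.05845028] crop [322.63824988 287.20457598]
0.012 [372.62559702 248.76757446] crop [324.18958958 275.68651062]
[[[15, -6, 35], [35, 15, 63], [27, 16, 58], [7, 7, 39], [2, 10, 38], [-71, -36, -44]], [[15, -4, 29], [17, 3, 35], [13, 7, 36], [7, 8, 32], [0, 9, 29], [-23, -1, 6]], [[17, -2, 25], [14, 2, 25], [13, 8, 29], [7, 9, 26], [0, 10, 22], [-20, 2, 2]], [[16, -2, 16], [14, 3, 19], [13, 8, 22], [5, 8, 17], [-4, 8, 11], [-21, 3, -5]], [[-67, -63, -93], [-68, -57, -89], [12, 8, 14], [5, 10, 11], [-10, 5, -3], [-17, 6, -7]], [[-67, -62, -100], [14, 4, 6], [8, 6, 3], [-2, 5, -4], [-9, 6, -9], [-17, 7, -13]], [[23, 5, 6], [13, 5, -2], [8, 7, -4], [0, 7, -9], [-8, 8, -15], [-14, 10, -17]]]
```

Both views agree that the shut fingertips sit about 12 mm above the reported TCP rather than 19 mm below it. I'll redo the sweep with the measured tip and verify by depth.

```bash
cat >> h.py <<'E'
def loc(q):
    e=q[...,:2]-CC;return np.stack([e@[np.cos(YAW),np.sin(YAW)],e@[-np.sin(YAW),np.cos(YAW)],q[...,2]],-1)
def flapscan(fn):
    im,d,P=grab("wrist");np.savez(fn+".npz",im=im,d=d,P=P);save(f"pics/{fn}.png",im);L=loc(P);th=[]
    for s in (1,-1):
        m=(d>0)&(abs(abs(L[...,0])-.05)<.015)&(L[...,2]>.076)&(L[...,2]<.13)&(L[...,1]*s>0)&(L[...,1]*s<.13)
        q=L[m];h=q[:,2].max()if len(q) else 0
        th.append(float(np.arctan2(np.median(q[:,2]-.07),np.median(.0635-s*q[:,1]))) if len(q)>20 else None);print(fn,s,len(q),th[-1],h)
    return th
E
cat > flaps2.py <<'E'
from h import *
tr=-.012;HW=.011;y0=-.001
x,y,z=ctrl.current_tool_pos();ctrl.move_linear([x,y,.2],v=.3)
ctrl.move_linear(cw(0,0,.298),v=.3)
th=flapscan("w2")
assert all(t and .4<t<1.2 for t in th)
for s,th0 in zip((1,-1),th):
    ctrl.move_linear(cw(0,y0,.2+tr),v=.3)
    ctrl.move_linear(cw(0,y0,.07+.05*np.sin(th0)-.025+tr),v=.15)
    fx=[]
    for t in np.linspace(th0,1.5,5):
        ctrl.move_linear(cw(0,s*(.0635-.05*np.cos(t)-HW),.07+.05*np.sin(t)-.025+tr),v=.1)
        fx.append(np.round(ctrl.current_force(),1).tolist())
    for yf,zt in ((.075,.094),(.088,.092)):
        ctrl.move_linear(cw(0,s*(yf-HW),zt+tr),v=.1); fx.append(np.round(ctrl.current_force(),1).tolist())
    print(s,fx,ctrl.current_t())
    ctrl.move_linear(cw(0,s*.06,.145+tr),v=.25)
ctrl.move_linear(cw(0,0,.298),v=.3)
ctrl.sleep(.1);flapscan("w3");print(ctrl.current_t())
E
python3 flaps2.py
```

```text
w2 1 1159 1.202485354028336 0.11847566934368102
w2 -1 929 0.8954063242238259 0.10911142159012285Traceback (most recent call last):
  File "flaps2.py", line 6, in <module>
    assert all(t and .4<t<1.2 for t in th)
           ~~~^^^^^^^^^^^^^^^^^^^^^^^^^^^^
AssertionError
```

```bash
sed -i 's/^th=flapscan.*/th=[1.1,.76]/; /^assert/d' flaps2.py; python3 flaps2.py
```

```text
1 [[0.3, 0.0, 0.5], [0.1, -0.4, -0.9], [-0.3, 0.5, -0.7], [0.2, 0.1, -0.8], [-0.1, 0.4, 0.1], [-0.1, 0.2, -0.7], [-0.5, -0.3, -0.4]] 17.2083
-1 [[-0.8, -0.2, 0.7], [0.2, -1.2, -0.5], [0.2, 0.4, -0.6], [-0.1, -0.7, -0.4], [-0.3, 0.2, 0.1], [0.4, -0.0, -0.2], [0.1, -0.3, 0.3]] 20.8417
w3 1 1762 2.578689709832283 0.09760145777646342
w3 -1 1375 2.544723761220237 0.09981965323247771
22.1
```

View pics/w3.png

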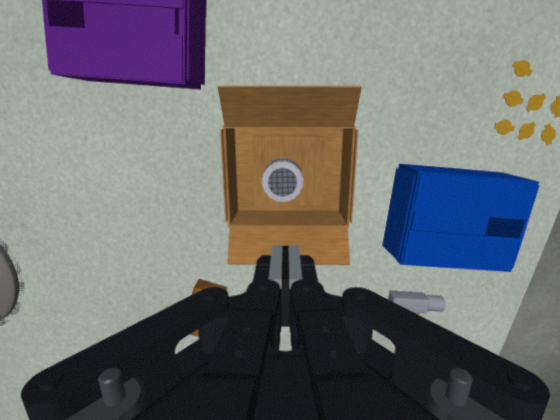

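Both flaps are well back (about 2.55 rad), and the collar is standing at pixel (283,181). Next: open the gripper and measure the tips and collar.

```bash
python3 - <<'E'
from h import *
D=np.load("w3.npz");P,d=D["P"],D["d"];L=loc(P)
m=(d>0)&(abs(L[...,2]-.058)<.006)&(np.hypot(L[...,0],L[...,1])<.045)
c,r=cv2.minEnclosingCircle((P[m][:,:2]*1000).astype(np.float32));print("collar",c,r,(P[m].min(0)+P[m].max(0))/2,np.ptp(P[m],axis=0),np.median(P[m][:,2]))
def tips(P,d,T):
    m=(d>0)&(P[...,2]>.2);q=P[m]-T;k=np.argsort(q[:,2])[:60];print("low",np.percentile(q[:,2],[0,.1,.5,1])*1000);lo=q[q[:,2]<q[k[10],2]+.015]
    l=lo@np.array([[np.cos(YAW),-np.sin(YAW),0],[np.sin(YAW),np.cos(YAW),0],[0,0,1]])
    print("x' of tips",np.percentile(l[:,0],[0,10,50,90,100])*1000,"y'",np.percentile(l[:,1],[0,10,50,90,100])*1000)
tips(P,d,ctrl.current_tool_pos())
ctrl.gripper_to(.07,30);ctrl.sleep(.05)
im,d,P=grab("wrist");np.savez("w4.npz",im=im,d=d,P=P);print(ctrl.current_tool_pos(),ctrl.current_gripper_width(),ctrl.current_t());tips(P,d,ctrl.current_tool_pos())
E
```

```text
collar (532.036865234375, 245.9989776611328) 27.302072525024414 [0.53240496 0.24605702 0.05661903] [0.0535797  0.05386425 0.00867511] 0.05838287152197389
low [ 8.91333296 11.68655512 16.78318527 22.06394695]
x' of tips [-13.61458573 -10.76549042  -0.31584655  10.13213556  13.12829941] y' [ 6.44915562  7.51962116 11.18905369 11.73744031 12.20811626]
[0.53748584 0.25481346 0.29804195] 0.07009834076650051 22.8667
low [12.7201802  15.17080424 18.76611262 21.91581109]
x' of tips [-49.08568351 -39.74107354 -34.77065493  39.19328637  48.57303161] y' [-10.37774661  -6.07475865   7.499855    11.96575387  12.73833037]
```

```bash
python3 - <<'E'
from h import *
c=[.5322,.2460]
ctrl.move_linear([*c,.12],v=.35)
ctrl.move_linear([*c,.014],v=.12)
print(ctrl.current_tool_pos(),ctrl.current_force().round(1))
ctrl.gripper_to(.045,60)
print(ctrl.current_tool_pos(),ctrl.current_gripper_width(),ctrl.current_finger_force(),ctrl.current_t())
ctrl.move_linear([*c,.19],v=.25)
print(ctrl.current_tool_pos(),ctrl.current_gripper_width(),ctrl.current_force().round(1),ctrl.current_joints().round(2),ctrl.current_t())
for y in (YAW-1,YAW-.8,YAW-.5,YAW,YAW+.5,YAW+.8):
    j=ctrl.ik([.518,-.1945,.19],down(y));print(round(y,2),None if j is None else j.round(2))
im,d,P=grab("wrist");save("pics/w5.png",im);np.savez("w5.npz",im=im,d=d,P=P)
E
```

```text
[0.53287593 0.24620741 0.01493085] [ 0.3  0.6 -0.3]
[0.53298317 0.24629241 0.01530007] 0.053042923770160254 63.50133075378835 24.85
[0.53127188 0.24570272 0.1884252 ] 0.05300616419541721 [-0.8  0.4 -1. ] [ 0.3   0.48  1.41 -0.    1.25  0.16] 25.7
-0.86 [-0.5   0.42  1.5  -0.    1.22  0.36]
-0.66 [-0.5   0.42  1.5  -0.    1.22  0.16]
-0.36 [-0.5   0.42  1.5  -0.    1.22 -0.14]
0.14 [-0.5   0.42  1.5  -0.    1.22 -0.64]
0.64 [-0.5   0.42  1.5  -0.    1.22 -1.14]
0.94 [-0.5   0.42  1.5  -0.    1.22 -1.44]
```

View pics/w5.png

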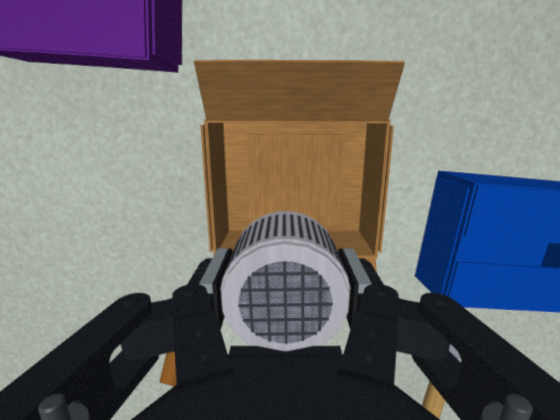

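Collar gripped and clear of the carton at (285,290), closed end up. Next: carry it to the neck and lower it step by step while watching force.

```bash
python3 - <<'E'
from h import *
n=np.array([.518,-.1945]);q=down(-.56)
ctrl.move_pose([*n,.17],q)
ctrl.sleep(.15);f0=ctrl.current_force();print(ctrl.current_tool_pos(),f0.round(1),ctrl.current_gripper_width(),ctrl.current_t())
ctrl.move_linear([*n,.115],v=.15)
for z in (.107,.103,.099,.095,.092,.090,.088,.086):
    ctrl.move_linear([*n,z],v=.05)
    f=np.mean([ctrl.current_force() for _ in range(3)],0)-f0
    print(z,ctrl.current_tool_pos().round(4),f.round(1),round(ctrl.current_t(),2))
    if f[2]>8 or np.hypot(f[0],f[1])>15: break
im,d=ctrl.grab_frame("scene");save("pics/s3.png",cv2.resize(im[110:240,200:330],None,fx=4,fy=4,interpolation=2))
E
```

```text
[ 0.51839902 -0.19349285  0.17004213] [-1.  -0.  -2.3] 0.05276919284703394 27.5167
0.107 [ 0.5181 -0.1945  0.1072] [ 1.7 -0.1  0.2] 28.34
0.103 [ 0.5179 -0.1945  0.1029] [1.4 0.4 1.5] 28.59
0.099 [ 0.5185 -0.1952  0.0989] [ 3.5 -4.1 -0. ] 28.84
0.095 [ 0.5185 -0.1953  0.0949] [ 4.  -5.2 -0.7] 29.09
0.092 [ 0.5185 -0.1953  0.0919] [ 3.4 -5.5 -0.3] 29.34
0.09 [ 0.5185 -0.1953  0.09  ] [ 3.3 -5.3  1.4] 29.59
0.088 [ 0.5185 -0.1953  0.0884] [ 2.3 -6.   4.2] 29.84
0.086 [ 0.5185 -0.1954  0.0873] [ 0.  -4.6 12.1] 30.09
```

View pics/s3.png

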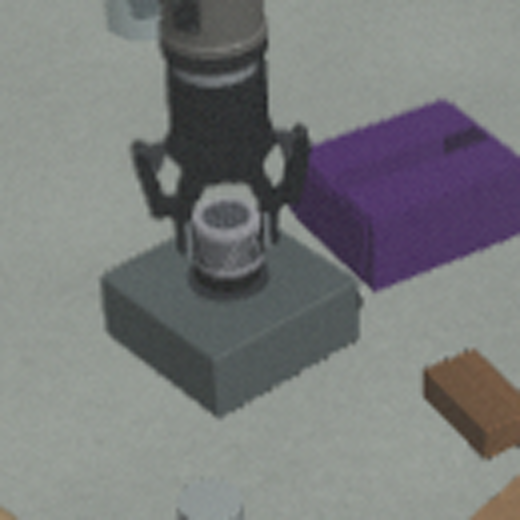

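The collar sits on the neck, at pixel (228,240), riding on the pin. Next: turn it in small steps under light push.

```bash
python3 - <<'E'
from h import *
n=[.5187,-.1957];y=-.56;fz0=-2.3
found=False
while y<1.15 and ctrl.current_t()<52:
    y+=.06
    ctrl.move_pose([*n,.0862],down(y))
    z=ctrl.current_tool_pos()[2];fz=ctrl.current_force()[2]-fz0
    print(round(y,2),round(z,4),round(fz,1),round(ctrl.current_t(),2))
    if fz<4 or z<.0866:
        ctrl.move_linear([*n,.083],v=.05)
        z=ctrl.current_tool_pos()[2];fz=ctrl.current_force()[2]-fz0;print(" probe",round(z,4),round(fz,1))
        if z<.0845: found=True;break
        ctrl.move_linear([*n,.0862],v=.05)
print(found,ctrl.current_joints().round(2),ctrl.current_wrist_torque().round(2),ctrl.current_gripper_width())
E
```

```text
-0.5 0.0858 1.8 30.39
 probe 0.082 -0.8
True [-0.5   0.55  1.63 -0.    0.97  0.  ] [-0.98 -0.03  0.11] 0.053030630292814324
```

```bash
python3 - <<'E'
from h import *
n=[.5187,-.1957]
ctrl.move_pose([*n,.0815],down(-.47))
for z in (.079,.077,.075,.0735,.072,.071,.070):
    ctrl.move_linear([*n,z],v=.05);ctrl.sleep(.05)
    f=np.mean([ctrl.current_force() for _ in range(3)],0)-[-1,0,-2.3]
    print(z,ctrl.current_tool_pos().round(4),f.round(1),ctrl.current_wrist_torque().round(2),round(ctrl.current_t(),2))
    if f[2]>22: break
print(ctrl.current_gripper_width())
im,d=ctrl.grab_frame("scene");save("pics/s4.png",cv2.resize(im[110:330,200:420],None,fx=2.6,fy=2.6,interpolation=2))
im,d,P=grab("top");q=P[175:245,365:430].reshape(-1,3)
E
```

```text
0.079 [ 0.5186 -0.1957  0.0791] [-0.4 -4.2  2.6] [-0.71  0.11  0.02] 31.19
0.077 [ 0.5187 -0.1957  0.0771] [-1.4 -3.8  3.7] [-0.75  0.24  0.06] 31.49
0.075 [ 0.5187 -0.1958  0.0751] [-2.  -4.8  5. ] [-0.68  0.28  0.03] 31.79
0.0735 [ 0.5187 -0.1958  0.0736] [-1.7 -3.9  7. ] [-0.66  0.32  0.04] 32.09
0.072 [ 0.5188 -0.1958  0.0732] [-3.4 -3.2 15.5] [-0.41  0.88  0.04] 32.39
0.071 [ 0.5188 -0.1958  0.0732] [-6.4 -1.9 23.8] [-0.18  1.3   0.06] 32.69
0.05274645807592134
```

View pics/s4.png

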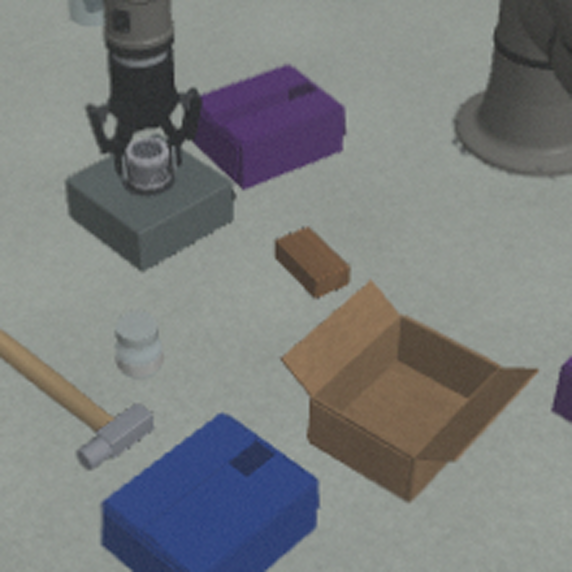

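The collar is hard against the stop at exactly home height (0.0732 against 0.0733 predicted), held with about 24 N. Both flaps are open and the block, jar and hammer are undisturbed, so I'm handing in.

```bash
python3 -c "
from h import *
print(ctrl.hand_in(),ctrl.current_t())"
```

```text
the job is handed in; nothing more can be done
the job is handed in; nothing more can be done
```

The job was handed in at about 33 s of the 64 s limit, with the collar keyed on the neck and held fully home at about 24 N, both flaps back at about 2.55 rad, and the block, jar and hammer not touched; no verdict was returned.

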